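# Draw a long glass pipette out of a covered tray

## Task

A glass dropper pipette lies in the covered tray, longer than the gap between the two clear end covers. Take it out through that gap, red bulb first, gently, without knocking or pressing the glass hard against the tray, and without pushing the other things on the bench about. Finish while still holding it in the gripper, still in the air, bulb end uppermost and every part of it at least 5 cm above the covers; do not put it down.

Things in the scene. Friction and masses are not known exactly. Their poses are not given: they have to be found in the camera images.
- tray: White tray, pale blue floor, fixed. 372 long (its x) x 162 wide (y) x 70 mm high; origin centre of underside, on the bench. Walls 6 mm, inner floor 5 mm above the bench; 360 mm free inside from end wall to end wall. Two fixed clear covers, 4 mm thick, undersides 66 and tops 70 mm above the bench, reach from the end walls to x = -65 and +65 mm; orange lines mark their edges
- opening (a point): centre of the gap between the covers, level with their top, 70 mm above the bench; axes as the tray. The gap is 130 mm long (x) and 150 mm wide (y) between the side walls
- pipette: Loose rigid pipette 220 mm long, 40-85 g; origin mid-length on its axis, x along it to the red bulb. Amber tube 10 mm dia from x = -88 to +50 (tapers to 4 mm at -110), white collar 16 mm dia +50 to +62, red bulb 20 mm dia +62 to +110. Starts level in the two rests, axis 34 mm above the bench, bulb to the tray's +x end, both ends under the covers. Balances near x = +15 mm
- tip (a point): tip of the pipette's glass tube, on its axis, at its x = -110 mm
- bulb_end (a point): outer end of the red bulb, on the pipette's axis, at its x = +110 mm
- dish_a: loose white rectangular dish 90 x 65 x 22 mm, origin centre of underside; to be left alone
- dish_b: second such dish, to be left alone
- jar: loose brown jar with white cap, 84 mm diameter, 105 mm high, origin centre of underside; to be left alone
- jar_small: loose jar with white cap, 64 mm diameter, 80 mm high, origin centre of underside; to be left alone
- dropper_bottle: loose small amber bottle with red dropper top, 42 mm diameter, 99 mm high, origin centre of underside; to be left alone
- palette_knife: loose palette knife with black handle, 200 mm long, lying flat; to be left alone
- round_dish: loose flat round white dish, 110 mm diameter, 14 mm high, origin centre of underside; to be left alone
- rest_tip (a point): middle of the tip-side rest's notch floor, 29 mm above the bench, at tray x = -75 mm: a white cross rib 6 mm thick, 70 mm wide, rim 35 mm above the bench, notch 22 mm wide
- rest_bulb (a point): middle of the bulb-side rest's notch floor, 24 mm above the bench, at tray x = +88 mm: a like rib, rim 30 mm above the bench, notch 32 mm wide

How it is judged:
On the way:
1. the bulb is out above the covers while the tip is still inside the tray (height (world z) of bulb_end above 0.085 m and height (world z) of tip below 0.064 m), for 0.1 s.
At the end, for the whole second after the job is handed in: The pipette is held still (under 30 mm/s) by the fingers (over 1 N), off the tray, tip and bulb end both more than 120 mm above the bench (50 mm above the covers), bulb higher than the tip (its axis at least 4 degrees from level) (height (world z) of each of tip, bulb_end above 0.12 m and angle between pipette's own x axis and vertical below 1.5 rad and contact force between pipette and the fingers above 1 N and contact force between pipette and tray below 0.1 N and linear speed of pipette below 0.03 m/s); the arm keeps its last pose, push and grip.
It fails at once if the glass pipette is pressed or knocked against the tray with more than 15 N (contact force between pipette and tray above 15 N).
It fails at once if a bystander on the bench is pushed more than 30 mm (distance of any of dish_a, dish_b, jar, jar_small, dropper_bottle, palette_knife, round_dish from where it was at the start of the episode above 0.03 m).
It also fails if it takes over 40 s, if anything falls off the work surface, if the arm or the gripper's body presses on something with over 40 N, if the wrist force passes 120 N, or if a joint passes its speed limit or range.

## Robot

A 6-joint arm with a two-finger parallel gripper is mounted at the origin on the work surface. World frame = base frame: x ahead of the robot, y to its left, z up, the work surface at z = 0. Lengths are in m, angles in rad, forces in N, time in s.
With the tool pointing down it reaches from about 0.25 to 0.775 m from the base axis. Payload 4 kg.
Tool frame: the origin (TCP) lies midway between the tips of the shut fingers; the grasp point (between the pads) lies 19 mm behind it; z points along the fingers, y is the direction in which the jaws open and shut (so a half turn about z gives the same grasp; the last joint's range is limited). The gripper opens to 94 mm and grips with 3 to 60 N. Pads are 16 mm wide; open, the fingers measure 119 mm over their backs; the gripper's body (75 mm by 177 mm) begins 78 mm behind the grasp point.
Start: joints at [1.059, 0.087, 1.371, -0, 1.684, -0.103], TCP at [0.219, 0.505, 0.168] pointing down, gripper open.
Joint ranges: [-3.1, 3.1], [-0.76, 2.03], [0.27, 2.55], [-1.08, 4.22], [0.17, 2.65], [-2.57, 2.57]. Speed limits (rad/s): [2.79, 2.79, 3.14, 3.14, 3.14, 3.14].

## Interface

Orientations are given as [roll, pitch, yaw] about the fixed x, y, z axes, in that order (R = Rz(yaw) Ry(pitch) Rx(roll)).
In Python, from bench import robot gives the robot as it stands.
- The arm moves only by the tool drive_tool, never from a script. Its argument "series" is a list that holds one entry, the list of rows, each a list of 7 numbers: the turn, a rotation vector about the tool's x, y, z in rad, then the shift along the tool's x, y, z in cm, then the opening in per cent of the stroke, from 0 (shut) to 100 (fully open). In form: [[[rx, ry, rz, tx, ty, tz, fingers], ...]]. A call has 1 to 20 rows; each row is the pose to reach, as a shift and turn from the pose measured when the call began, along the tool's axes at that moment; what a row does not reach only later rows make up. A row lasts 1/10 s, in which the tool goes at most 50 mm and 8.59 degrees, less where a joint would pass 70% of its speed; a pose out of reach is approached as far as the arm can. A call with a gripper value outside its range is refused whole. The fingers move at their own pace and stop on an object; the grip force is fixed at half the most. Time passes only in rows, so rows that repeat a pose let the fingers close. It gives the time, the measured TCP pose, the force and the opening at its end, in the units of the state.
- robot.get_obs(): the state, without advancing time (a new reading comes with each control period).
- robot.snapshot(name): name is "side" or "top" or "wrist"; returns a dict with "img" (420x560x3 uint8, blue, green, red), "depth" (420x560 float32, m along the optical axis (not along the pixel's ray), 0 where there is no reading), "vertical_fov" (degrees; the focal length in pixels is half the picture's height over the tangent of half this angle, whatever the lens; pixels are square), "cx", "cy" (the principal point, pixels), "rvec" (rotation vector, rad) and "tvec" (3), from world to camera coordinates, as OpenCV has them. Camera axes: x right, y down, z forward; pixel columns grow to the right and rows downward; lengths in m; the calibration is good to about 2 mm. A picture is of the moment at which its call begins.
- robot.close_job(): hands the job in, once; it reports no verdict.
The state is a dict: "time": time; "joint_positions": joint angles; "qvel": joint speeds; "joint_torque": joint torques, N m; "tool_pos": TCP position; "ee_rot": TCP orientation; "wrist_force": force on the tool from outside, world axes, zero at the start; "wrist_torque": the same for the moment, N m; "width": finger opening in m.
Only numpy, scipy, OpenCV 4.12 (cv2) and the standard library are available. Lean on these libraries where they do the work, as an engineer would, in place of code of your own. Each camera call takes 0.05 s, during which the arm holds its last target.

## Working session

There is one attempt and no reset: what is moved stays moved. The work goes in short steps, Python scripts to look and compute and a tool call to move; the robot and the scene stay as the last step left them, time stands still between calls to the robot, and variables do not carry over. Pictures are saved under pics/ and viewed, and the job is handed in when it is done.

Besides the shell and the picture viewer there is one more tool, called as a command line: name --argument value ..., lists and objects as JSON in quotes. drive_tool: Moves the arm, as the interface text tells. Its arguments: {"type":"object","properties":{"series":{"type":"array","items":{"type":"array","items":{"type":"array","items":{"type":"number"}}}}},"required":["series"]}

```bash
mkdir -p pics; ls; python3 - <<'E'
from bench import robot
import cv2,numpy as np
o=robot.get_obs()
for k,v in o.items(): print(k,np.round(v,4))
for n in ["top","side","wrist"]:
    s=robot.snapshot(n); cv2.imwrite(f"pics/{n}0.png",s["img"]); np.savez(f"{n}0.npz",**s)
    print(n,s["vertical_fov"],s["cx"],s["cy"],s["rvec"],s["tvec"])
E
```

```text
pics
time 0.0
joint_positions [ 1.0589  0.088   1.3722 -0.      1.6836 -0.1031]
qvel [ 0.0003  0.0002  0.     -0.0003  0.0003 -0.    ]
joint_torque [ 7.00000e-04 -3.40171e+01 -3.02431e+01  7.20000e-02  3.26000e-02
 -2.00000e-04]
tool_pos [0.2183 0.5041 0.1667]
ee_rot [-3.1394e+00 -2.0000e-04  2.7328e+00]
wrist_force [-0.2447 -0.0343 -0.3651]
wrist_torque [-0.0165  0.0376 -0.0361]
width 0.0939
top 43.32053757282646 272.5258625256118 210.09159328566662 [ 2.1530077  -2.18387542  0.10798237] [0.01762777 0.59368525 1.37084309]
side 44.76212702820916 277.16313092357996 208.7674724856653 [ 2.19018132 -0.53239811  0.24080006] [-0.53171307  0.21341689  1.37870972]
wrist 69.71625015358171 277.37820720013116 214.2232547623906 [-2.44719224 -1.6070528  -0.19832533] [-0.54929807 -0.02583956  0.39002777]
```

View pics/top0.png

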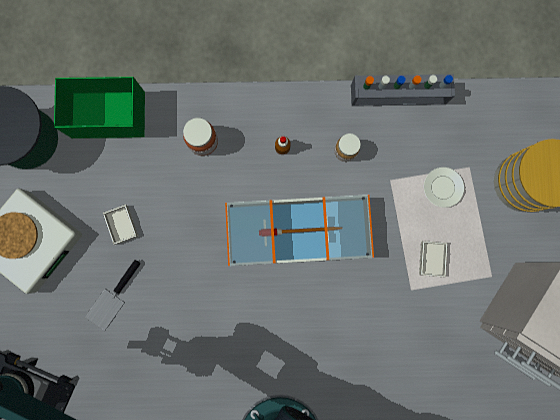

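View pics/side0.png

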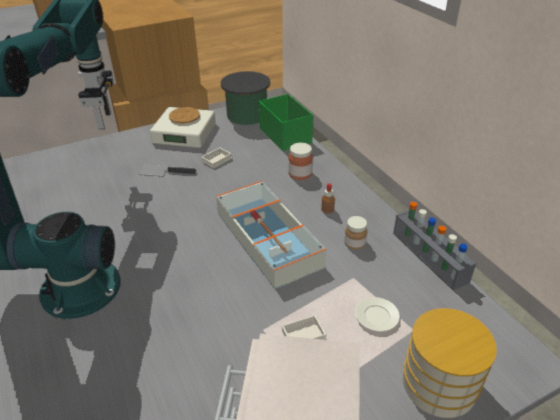

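View pics/wrist0.png

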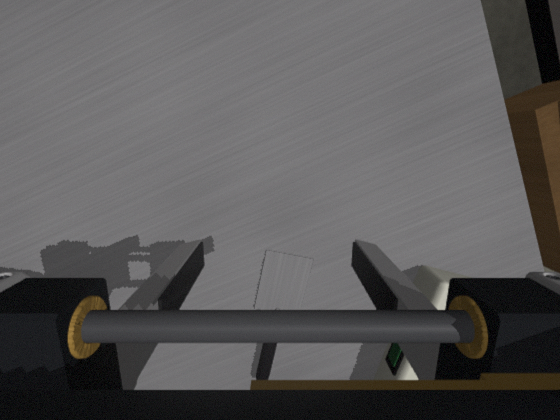

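The top view shows the tray around px (228–373, 196–265). The gap lies between the orange lines at u≈272 and 326, and the bulb is on the left at (268,232). Next I'll measure these.

```bash
cat > h.py <<'E'
import cv2,numpy as np
def cam(s):
    f=210/np.tan(np.radians(float(s["vertical_fov"]))/2)
    K=np.array([[f,0,float(s["cx"])],[0,f,float(s["cy"])],[0,0,1]])
    R=cv2.Rodrigues(np.array(s["rvec"],float))[0]; return K,R,np.array(s["tvec"],float)
def onplane(s,uv,z):
    K,R,t=cam(s); uv=np.atleast_2d(np.array(uv,float))
    d=np.c_[uv,np.ones(len(uv))]@np.linalg.inv(K).T@R; c=-R.T@t
    return c+d*((z-c[2])/d[:,2])[:,None]
def proj(s,P):
    K,R,t=cam(s); return cv2.projectPoints(np.atleast_2d(np.array(P,float)),cv2.Rodrigues(R)[0],t,K,None)[0][:,0]
E
python3 - <<'E'
import cv2,numpy as np
from h import *
s=np.load("top0.npz"); im=s["img"]
crop=im[180:280,210:390]; cv2.imwrite("pics/topcrop.png",cv2.resize(crop,None,fx=4.4,fy=4.4,interpolation=cv2.INTER_CUBIC))
hsv=cv2.cvtColor(im,cv2.COLOR_BGR2HSV)
roi=np.zeros(im.shape[:2],np.uint8); roi[185:275,215:385]=1
m=cv2.inRange(hsv,(8,170,170),(18,255,255))*roi
n,l,st,c=cv2.connectedComponentsWithStats(m)
for i in range(1,n):
    if st[i,4]>15:
        v,u=np.where(l==i); uv=np.c_[u,v]; P=onplane(s,uv,.07)
        d=cv2.fitLine(P[:,:2].astype(np.float32),cv2.DIST_HUBER,0,.01,.01).ravel()
        print("orange",st[i],P.mean(0).round(4),d[:2].round(3), P[:,0].min().round(3),P[:,0].max().round(3))
# side
s2=np.load("side0.npz"); cv2.imwrite("pics/sidecrop.png",cv2.resize(s2["img"][175:285,205:335],None,fx=5,fy=5,interpolation=cv2.INTER_CUBIC))
for nm,lo,hi in [("dark tube",(5,80,30),(25,255,170))]:
    mm=cv2.inRange(hsv,lo,hi)*roi; mm[:,:277]=0; mm[:,321:]=0; mm[:215]=0;mm[250:]=0
    v,u=np.where(mm>0); P=onplane(s,np.c_[u,v],.034); print(nm,len(u),u.min(),u.max(),v.min(),v.max(),P.mean(0).round(4),cv2.fitLine(P[:,:2].astype(np.float32),cv2.DIST_HUBER,0,.01,.01).ravel().round(4))
E
```

```text
orange [368 195   6  62  78] [ 0.5461 -0.2414  0.07  ] [0.999 0.045] 0.468 0.625
orange [323 197   6  63 150] [ 0.5415 -0.1259  0.07  ] [0.999 0.043] 0.462 0.622
orange [270 200   5  63 147] [0.5361 0.0112 0.07  ] [0.999 0.041] 0.457 0.616
orange [225 203   5  63  80] [0.5312 0.1268 0.07  ] [0.999 0.04 ] 0.451 0.61
dark tube 116 282 320 228 232 [ 0.5396 -0.0647  0.034 ] [ 0.0447 -0.999   0.5396 -0.0647]
```

View pics/topcrop.png

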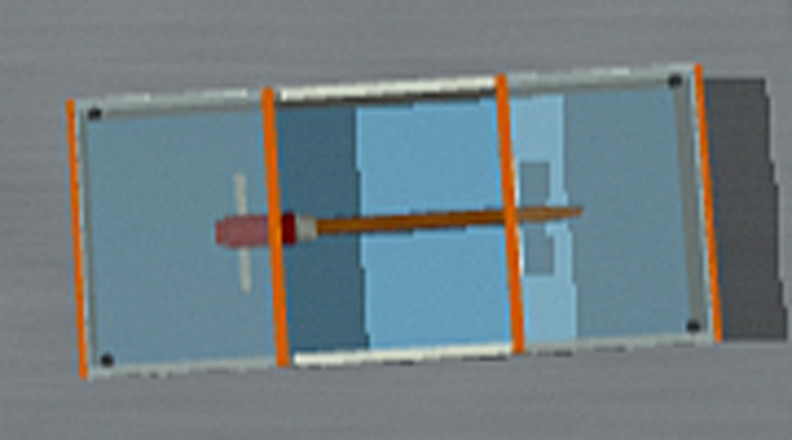

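View pics/sidecrop.png

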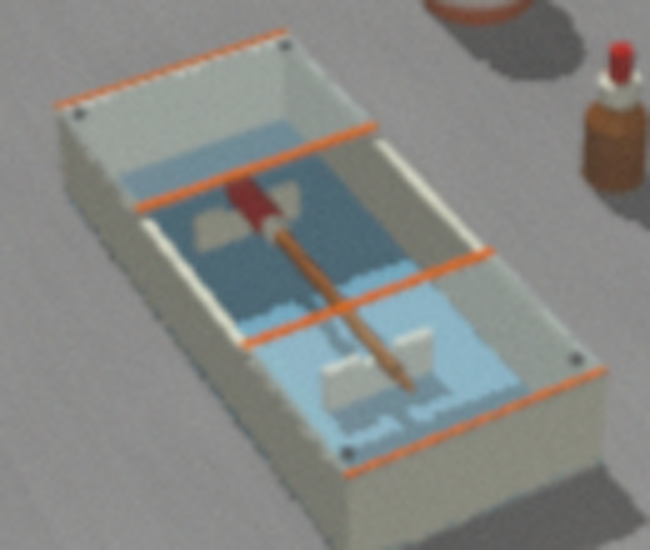

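```bash
python3 - <<'E'
import numpy as np
from h import *
s=np.load("top0.npz"); s2=np.load("side0.npz")
L=[(.5461,-.2414),(.5415,-.1259),(.5361,.0112),(.5312,.1268)]
o=np.mean(L,0); a=np.array(L[3])-np.array(L[0]); a/=np.linalg.norm(a); b=np.array([-a[1],a[0]])
print("tray centre",o,"yaw",np.arctan2(a[1],a[0]))
def T(p): d=p[:,:2]-o; return np.c_[d@a,d@b].round(4)
# crop px -> image px (crop (x+.5)/4.4-.5+origin)
top=lambda x,y:((x+.5)/4.4-.5+210,(y+.5)/4.4-.5+180)
sd=lambda x,y:((x+.5)/5-.5+205,(y+.5)/5-.5+175)
print("lines",T(np.c_[np.array(L),np.zeros(4)]).tolist())
P=onplane(s,[top(216,231),top(297,229),top(317,228),top(410,222.5),top(582,211)],.034);print("bulbend,collar0,collar1,tube,tip (top)",T(P).tolist())
P=onplane(s2,[sd(250,206),sd(278,229),sd(408,388)],.034);print("side: , collar end, tip",T(P).tolist())
print(proj(s,[[*(o+a*.0),.07]]))
E
```

```text
tray centre [ 0.538725 -0.057325] yaw 1.6112413963830976
lines [[-0.1842, 0.0001], [-0.0686, 0.0], [0.0686, -0.0001], [0.1843, 0.0001]]
bulbend,collar0,collar1,tube,tip (top) [[0.1037, -0.0012], [0.0553, 0.0002], [0.0433, 0.0003], [-0.0124, 0.0], [-0.1156, -0.0012]]
side: , collar end, tip [[0.0778, 0.0054], [0.0498, 0.0008], [-0.1099, 0.0027]]
[[298.72496144 229.54664586]]
```

```bash
cat >> h.py <<'E'
from scipy.spatial.transform import Rotation as Ro
O=np.array([.5387,-.0573]); YAW=1.611
def pose(o): return np.array(o["tool_pos"]),Ro.from_euler("xyz",o["ee_rot"])
def toolR(tilt): # tilt>0: bulb-up about tool y
    return Ro.from_euler("xyz",[np.pi,0,YAW])*Ro.from_rotvec([0,tilt,0])
def delta(o,Gt,tilt,Rt=None):
    """Gt: grasp point in tray coords x,y,z"""
    p,R=pose(o); Rt=toolR(tilt) if Rt is None else Rt
    a=np.array([np.cos(YAW),np.sin(YAW)]); b=np.array([-a[1],a[0]])
    G=np.r_[O+a*Gt[0]+b*Gt[1],Gt[2]]; tcp=G+Rt.apply([0,0,.019])
    return np.r_[(R.inv()*Rt).as_rotvec().round(3),(R.inv().apply(tcp-p)*100).round(2)]
def grasp_tray(o):
    p,R=pose(o); G=p-R.apply([0,0,.019]); a=np.array([np.cos(YAW),np.sin(YAW)]); b=np.array([-a[1],a[0]])
    d=G[:2]-O; x=R.apply([1,0,0]); return np.r_[d@a,d@b,G[2]].round(4), np.arcsin(x[2]).round(4), (toolR(0).inv()*R).as_rotvec().round(4)
E
python3 - <<'E'
from h import *
from bench import robot
o=robot.get_obs()
t=-.35; ax=toolR(t).apply([0,0,1]); 
print(ax)
# hover .14 back along tool axis, in tray coords: x comp
print(delta(o,[.024+.14*np.sin(.35),0,.034+.14*np.cos(.35)],t))
E
```

```text
[ 0.01378204 -0.34262073 -0.93937271]
[  0.195  -0.312   1.11  -48.87  -32.89    1.98 ]
```

drive_tool --series '[[[0,0,0.3,-5,-3,-3,60],[0,0,0.6,-20,-12,-3,60],[0.195,-0.312,1.11,-48.9,-32.9,2,60],[0.195,-0.312,1.11,-48.9,-32.9,2,60],[0.195,-0.312,1.11,-48.9,-32.9,2,60],[0.195,-0.312,1.11,-48.9,-32.9,2,60],[0.195,-0.312,1.11,-48.9,-32.9,2,60],[0.195,-0.312,1.11,-48.9,-32.9,2,60],[0.195,-0.312,1.11,-48.9,-32.9,2,60],[0.195,-0.312,1.11,-48.9,-32.9,2,60],[0.195,-0.312,1.11,-48.9,-32.9,2,60],[0.195,-0.312,1.11,-48.9,-32.9,2,60],[0.195,-0.312,1.11,-48.9,-32.9,2,60],[0.195,-0.312,1.11,-48.9,-32.9,2,60],[0.195,-0.312,1.11,-48.9,-32.9,2,60],[0.195,-0.312,1.11,-48.9,-32.9,2,60],[0.195,-0.312,1.11,-48.9,-32.9,2,60],[0.195,-0.312,1.11,-48.9,-32.9,2,60]]]'

```text
time: 1.95
tool_pos: [0.5362, 0.009, 0.1477]
ee_rot: [3.141, 0.35, 1.613]
wrist_force: [-0.2, -0.5, -0.5]
width: 0.0564
```

```bash
python3 - <<'E'
from h import *
from bench import robot
o=robot.get_obs(); print(o["time"],grasp_tray(o),np.round(o["joint_positions"],3),o["width"],o["wrist_force"])
s=robot.snapshot("wrist"); np.savez("wrist1.npz",**s); cv2.imwrite("pics/wrist1.png",s["img"])
print(delta(o,[.024+.14*np.sin(.35),0,.034+.14*np.cos(.35)],-.35))
E
```

```text
1.95 (array([ 7.290e-02, -1.000e-04,  1.656e-01]), np.float64(-0.3504), array([-0.0007, -0.3504, -0.0017])) [ 0.159  0.098  1.446 -0.349  1.636  0.1  ] 0.05639953417834862 [-0.24646893 -0.54797927 -0.52691607]
[ 0.001  0.     0.002 -0.08  -0.02   0.04 ]
```

View pics/wrist1.png

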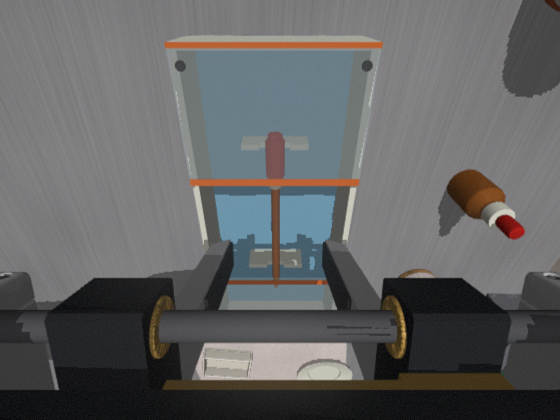

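The wrist view shows the pipette along u≈275–276, with the bulb top at v≈132, collar at v≈180–190 and tip at v≈287. It is centred between the fingers.

```bash
python3 - <<'E'
from h import *
from bench import robot
s=np.load("wrist1.npz"); im=s["img"]; a=np.array([np.cos(YAW),np.sin(YAW)]); b=np.array([-a[1],a[0]])
def T(P): d=P[:,:2]-O; return np.c_[d@a,d@b].round(4).tolist()
hsv=cv2.cvtColor(im,cv2.COLOR_BGR2HSV)
for v in range(126,294,3 ):
    r=hsv[v,255:297].astype(int); k=np.where(((r[:,0]<22)|(r[:,0]>165))&(r[:,1]>70))[0]
    if 2<len(k)<32: print(v,255+k.min(),255+k.max(),T(onplane(s,[(255+k.mean(),v)],.034)))
print("edges +65,-65:",T(onplane(s,[(275,183),(277,282)],.07)))
cv2.imwrite("pics/w1crop.png",cv2.resize(im[110:300,180:370],None,fx=3,fy=3,interpolation=cv2.INTER_CUBIC))
E
```

```text
135 269 280 [[0.1032, 0.0023]]
138 270 281 [[0.1001, 0.0013]]
141 266 283 [[0.097, 0.0023]]
144 268 283 [[0.0938, 0.0013]]
147 267 283 [[0.0906, 0.0018]]
150 268 283 [[0.0874, 0.0013]]
153 267 283 [[0.0841, 0.0018]]
156 267 282 [[0.0808, 0.0024]]
159 267 283 [[0.0775, 0.0019]]
162 267 283 [[0.0741, 0.0019]]
165 267 282 [[0.0706, 0.0024]]
168 267 282 [[0.0672, 0.0024]]
171 267 282 [[0.0636, 0.0024]]
174 267 282 [[0.0601, 0.0024]]
177 268 281 [[0.0565, 0.0025]]
192 272 278 [[0.0377, 0.002]]
195 272 278 [[0.0338, 0.002]]
198 272 278 [[0.0299, 0.002]]
201 272 278 [[0.0259, 0.002]]
204 272 278 [[0.0218, 0.002]]
207 272 278 [[0.0177, 0.002]]
210 272 278 [[0.0136, 0.002]]
213 272 278 [[0.0094, 0.002]]
216 272 278 [[0.0051, 0.002]]
219 272 278 [[0.0007, 0.0021]]
222 272 278 [[-0.0036, 0.0021]]
225 272 278 [[-0.0081, 0.0021]]
228 272 278 [[-0.0126, 0.0021]]
231 272 278 [[-0.0172, 0.0021]]
234 273 278 [[-0.0218, 0.0015]]
237 273 278 [[-0.0265, 0.0015]]
240 273 278 [[-0.0313, 0.0015]]
243 272 278 [[-0.0362, 0.0022]]
246 272 278 [[-0.0411, 0.0022]]
249 273 278 [[-0.0461, 0.0015]]
252 272 279 [[-0.0511, 0.0016]]
255 272 279 [[-0.0563, 0.0016]]
258 272 279 [[-0.0615, 0.0016]]
261 273 279 [[-0.0668, 0.0009]]
264 273 279 [[-0.0721, 0.0009]]
267 273 278 [[-0.0776, 0.0016]]
270 273 278 [[-0.0831, 0.0016]]
273 273 278 [[-0.0888, 0.0016]]
276 273 278 [[-0.0945, 0.0016]]
279 274 278 [[-0.1003, 0.0009]]
edges +65,-65: [[0.0685, 0.0017], [-0.0677, -0.0004]]
```

View pics/w1crop.png

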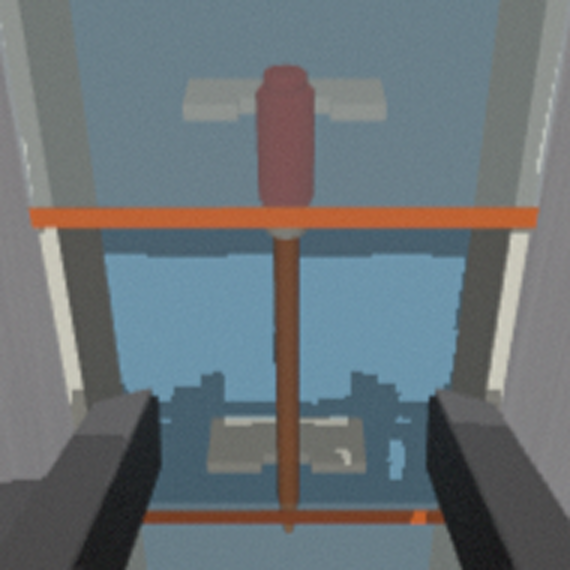

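drive_tool --series '[[[0,0,0,-0.1,-0.15,2,60],[0,0,0,-0.1,-0.15,4,60],[0,0,0,-0.1,-0.15,6,60],[0,0,0,-0.1,-0.15,8,60],[0,0,0,-0.1,-0.15,10,60],[0,0,0,-0.1,-0.15,11,60],[0,0,0,-0.1,-0.15,12,60],[0,0,0,-0.1,-0.15,13,60],[0,0,0,-0.1,-0.15,13.5,60],[0,0,0,-0.1,-0.15,14,60],[0,0,0,-0.1,-0.15,14,60],[0,0,0,-0.1,-0.15,14,60]]]'

```text
time: 3.2
tool_pos: [0.5371, -0.0402, 0.0169]
ee_rot: [3.141, 0.35, 1.612]
wrist_force: [-0.3, -0.6, -0.2]
width: 0.0558
```

```bash
python3 - <<'E'
from h import *
from bench import robot
o=robot.get_obs(); print(o["time"],grasp_tray(o),o["width"],o["wrist_force"])
s=robot.snapshot("wrist"); cv2.imwrite("pics/wrist2.png",s["img"])
s=robot.snapshot("side"); cv2.imwrite("pics/side2.png",cv2.resize(s["img"][140:290,180:360],None,fx=4,fy=4,interpolation=cv2.INTER_CUBIC))
E
```

```text
3.2 (array([0.0237, 0.0009, 0.0347]), np.float64(-0.3504), array([-0.0013, -0.3504, -0.0013])) 0.05577789815497685 [-0.31531424 -0.6145551  -0.22549176]
```

View pics/wrist2.png

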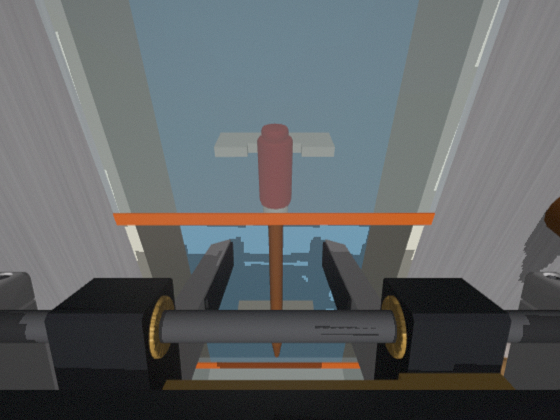

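View pics/side2.png

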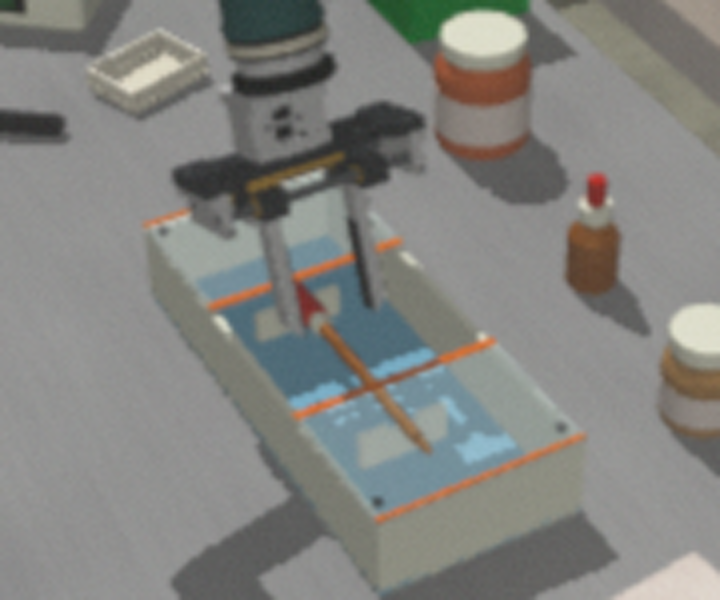

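The fingers straddle the tube with the tube centred to within about 1 mm (u 276 against 277.5). Closing now.

drive_tool --series '[[[0,0,0,0,0,0,35],[0,0,0,0,0,0,20],[0,0,0,0,0,0,14],[0,0,0,0,0,0,12],[0,0,0,0,0,0,10],[0,0,0,0,0,0,5],[0,0,0,0,0,0,0],[0,0,0,0,0,0,0],[0,0,0,0,0,0,0],[0,0,0,0,0,0,0]]]'

```text
time: 4.3
tool_pos: [0.5373, -0.0401, 0.0171]
ee_rot: [3.14, 0.35, 1.612]
wrist_force: [-0.9, -0.2, -0.2]
width: 0.0003
```

```bash
python3 - <<'E'
from h import *
from bench import robot
o=robot.get_obs(); print(o["time"],grasp_tray(o),o["width"],o["wrist_force"],o["wrist_torque"])
for z,x in [(.046,.0237),(.046,-.029)]: print(delta(o,[x,.0009,z],-.35))
s=robot.snapshot("wrist"); cv2.imwrite("pics/wrist3.png",s["img"])
E
```

```text
4.3 (array([0.0238, 0.0008, 0.0349]), np.float64(-0.3504), array([-0.0017, -0.3504, -0.0014])) 0.0003216490245206066 [-0.91860404 -0.16043458 -0.2008106 ] [ 0.09870172  0.10086958 -0.03397134]
[ 2.00e-03  0.00e+00  1.00e-03 -3.80e-01 -1.00e-02 -1.04e+00]
[ 2.00e-03  0.00e+00  1.00e-03 -5.33e+00 -2.00e-02  7.70e-01]
```

View pics/wrist3.png

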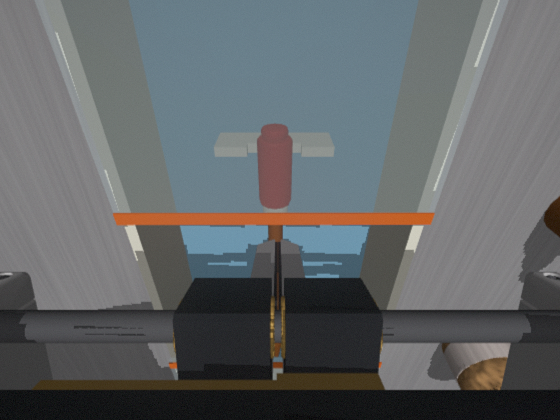

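The width reads 0, so the fingers shut without the tube. I'll check the finger height against the cameras.

```bash
python3 - <<'E'
from h import *
from bench import robot
o=robot.get_obs(); print(o["time"],o["tool_pos"],np.round(o["joint_positions"],4))
s=robot.snapshot("side"); np.savez("side4.npz",**s); cv2.imwrite("pics/side4.png",cv2.resize(s["img"][190:260,220:320],None,fx=7.5,fy=7.5,interpolation=cv2.INTER_CUBIC))
for z in (0,.02,.04): 
  q=np.array(o["tool_pos"])+toolR(-.35).apply([0,0,-z]); p=proj(s,q)[0]; print(q.round(3),p,(p-[220,190])*7.5, "top",proj(np.load("top0.npz"),q)[0])
s=robot.snapshot("top"); np.savez("top4.npz",**s); cv2.imwrite("pics/top4.png",cv2.resize(s["img"][180:280,210:390],None,fx=4.4,fy=4.4,interpolation=cv2.INTER_CUBIC))
w=robot.snapshot("wrist"); np.savez("wrist4.npz",**w)
print("wrist TCP px",proj(w,np.array(o["tool_pos"])), "pipette pt",proj(w,[[*(O+np.array([np.cos(YAW),np.sin(YAW)])*.024),.034]]))
cv2.imwrite("pics/w4.png",cv2.resize(w["img"][180:300,200:360],None,fx=5,fy=5,interpolation=cv2.INTER_CUBIC))
E
```

```text
4.35 [ 0.53725734 -0.04013652  0.01708373] [ 0.0682  0.1643  1.6405 -0.3587  1.359   0.1067]
[ 0.537 -0.04   0.017] [265.46769725 230.75832795] [341.00772937 305.68745959] top [291.35318714 231.4719574 ]
[ 0.537 -0.033  0.036] [264.2137239  224.68973601] [331.60292922 260.17302005] top [288.98230253 231.17811126]
[ 0.537 -0.026  0.055] [262.94816077 218.56505548] [322.11120578 214.23791611] top [286.54669155 230.87624297]
wrist TCP px [[276.80400357 234.64432977]] pipette pt [[277.89201458 241.97835064]]
```

View pics/side4.png

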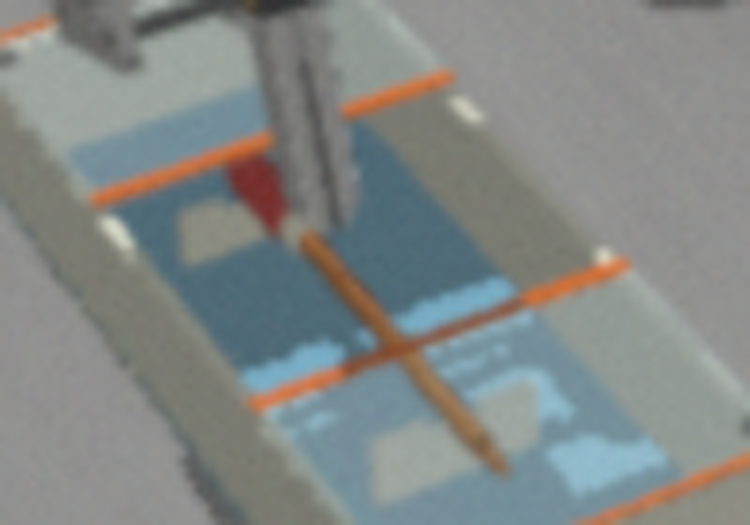

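View pics/w4.png

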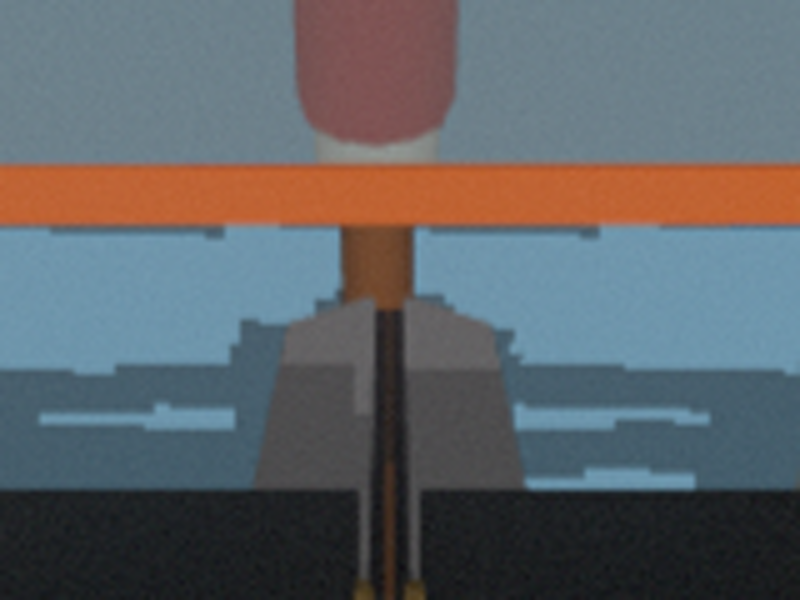

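View pics/top4.png

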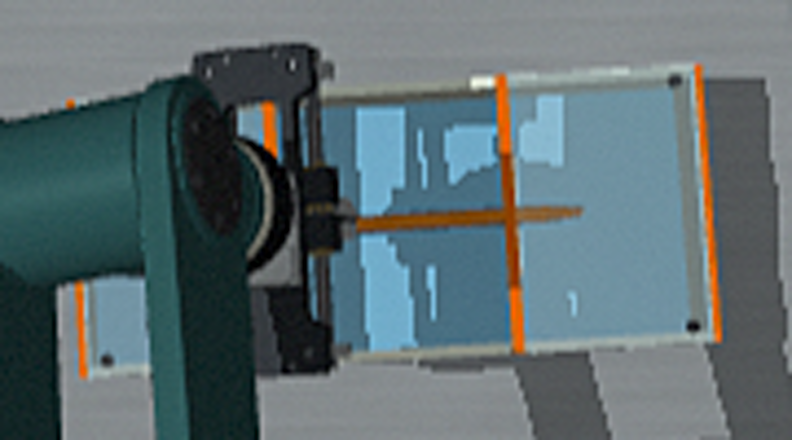

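In the side view the fingertips are about 35 mm short of where the reported TCP projects, roughly (264,220) against (265,231). I'll check that with depth.

```bash
python3 - <<'E'
from h import *
from bench import robot
def pt(s,u,v):
    K,R,t=cam(s); d=float(s["depth"][int(round(v)),int(round(u))]); 
    return (R.T@(np.linalg.inv(K)@[u,v,1]*d-t)).round(4)
s=np.load("side4.npz")
for c in [(312,215),(340,215),(318,180),(345,180),(318,140),(330,100),(312,225),(345,225),(312,232),(360,300)]:
    u,v=c[0]/7.5+220,c[1]/7.5+190; print(c,pt(s,u,v))
w=np.load("wrist4.npz")
for c in [(330,340),(450,340),(370,310),(412,310),(378,270),(320,420),(460,420),(390,130),(390,195)]:
    u,v=c[0]/5+200,c[1]/5+180; print("w",c,pt(w,u,v))
s0=np.load("side0.npz"); o=robot.get_obs()
print("start TCP in side0",proj(s0,[[.2183,.5041,.1667]]))
cv2.imwrite("pics/s0g.png",cv2.resize(s0["img"][30:140,60:150],None,fx=5,fy=5,interpolation=cv2.INTER_CUBIC))
print(o["tool_pos"],o["width"])
E
```

```text
(312, 215) [ 0.5292 -0.0334  0.0622]
(340, 215) [ 0.5404 -0.0352  0.0593]
(318, 180) [ 0.5328 -0.0325  0.078 ]
(345, 180) [ 0.5474 -0.026   0.0678]
(318, 140) [ 0.5378 -0.0228  0.0892]
(330, 100) [ 0.5476 -0.0139  0.0993]
(312, 225) [ 0.5391 -0.0109  0.0367]
(345, 225) [0.5638 0.011  0.011 ]
(312, 232) [ 0.5367 -0.016   0.0378]
(360, 300) [ 0.5363 -0.0602  0.0359]
w (330, 340) [ 0.5299 -0.0135  0.0639]
w (450, 340) [ 0.5438 -0.0134  0.0633]
w (370, 310) [0.5315 0.1005 0.1966]
w (412, 310) [ 0.5397 -0.0167  0.0541]
w (378, 270) [ 0.5357 -0.0226  0.0388]
w (320, 420) [ 0.5294 -0.0057  0.0853]
w (460, 420) [ 0.5435 -0.0053  0.0851]
w (390, 130) [0.5354 0.0193 0.0697]
w (390, 195) [0.5357 0.0125 0.0715]
start TCP in side0 [[107.18211459 131.53560986]]
[ 0.53723814 -0.04010973  0.01706603] 0.0005893049358186872
```

View pics/s0g.png

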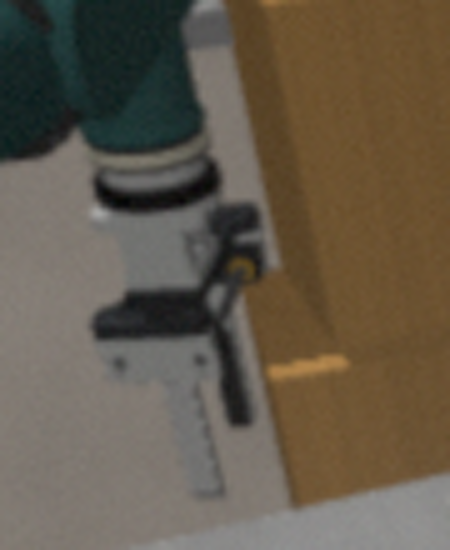

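```bash
python3 - <<'E'
from h import *
from bench import robot
o=robot.get_obs(); p,R=pose(o)
for n in ["side4","wrist4","top4"]:
    s=np.load(n+".npz"); K,Rc,t=cam(s); D=s["depth"]; v,u=np.mgrid[:420,:560]; k=D>0
    c=np.c_[u[k],v[k],np.ones(k.sum())]@np.linalg.inv(K).T*D[k][:,None]; X=(c-t)@Rc
    q=R.inv().apply(X-p); m=(abs(q[:,0])<.015)&(abs(q[:,1])<.03)&(q[:,2]<.01)&(q[:,2]>-.11)
    q=q[m]; h,e=np.histogram(q[:,2],bins=np.arange(-.11,.011,.005)); print(n,list(zip((e[:-1]*1000).round().astype(int).tolist(),h.tolist())))
    for a in np.arange(-.06,.0,.005):
        r=q[(q[:,2]>=a)&(q[:,2]<a+.005)]
        if len(r): print(round(a,3),len(r),"x",r[:,0].min().round(3),r[:,0].max().round(3),"y",r[:,1].min().round(3),r[:,1].max().round(3))
E
```

```text
side4 [(-110, 19), (-105, 18), (-100, 15), (-95, 14), (-90, 17), (-85, 18), (-80, 15), (-75, 14), (-70, 15), (-65, 17), (-60, 14), (-55, 16), (-50, 13), (-45, 8), (-40, 2), (-35, 0), (-30, 5), (-25, 10), (-20, 9), (-15, 0), (-10, 0), (-5, 0), (0, 0), (5, 29)]
-0.06 14 x -0.013 0.001 y -0.012 0.013
-0.055 16 x -0.015 0.008 y -0.012 0.013
-0.05 13 x -0.014 0.002 y -0.012 0.012
-0.045 8 x -0.01 -0.005 y -0.007 0.01
-0.04 2 x -0.007 0.012 y -0.001 -0.0
-0.03 5 x -0.01 0.015 y -0.006 0.001
-0.025 10 x -0.009 0.013 y -0.006 0.003
-0.02 9 x -0.013 0.009 y -0.006 0.004
wrist4 [(-110, 64), (-105, 58), (-100, 59), (-95, 155), (-90, 239), (-85, 229), (-80, 209), (-75, 180), (-70, 177), (-65, 141), (-60, 143), (-55, 136), (-50, 112), (-45, 64), (-40, 19), (-35, 0), (-30, 148), (-25, 69), (-20, 1), (-15, 0), (-10, 0), (-5, 0), (0, 0), (5, 0)]
-0.06 143 x 0.007 0.01 y -0.012 0.013
-0.055 136 x 0.007 0.01 y -0.012 0.013
-0.05 112 x 0.007 0.01 y -0.012 0.013
-0.045 64 x 0.007 0.01 y -0.007 0.01
-0.04 19 x 0.007 0.009 y -0.004 0.005
-0.03 148 x 0.004 0.015 y -0.006 0.004
-0.025 69 x 0.003 0.014 y -0.006 0.004
-0.02 1 x 0.003 0.003 y -0.006 -0.006
top4 [(-110, 0), (-105, 0), (-100, 0), (-95, 0), (-90, 0), (-85, 0), (-80, 1), (-75, 3), (-70, 4), (-65, 5), (-60, 5), (-55, 6), (-50, 5), (-45, 5), (-40, 0), (-35, 0), (-30, 2), (-25, 7), (-20, 5), (-15, 1), (-10, 0), (-5, 0), (0, 7), (5, 42)]
-0.06 5 x -0.011 -0.01 y -0.009 0.014
-0.055 6 x -0.011 -0.009 y -0.009 0.011
-0.05 5 x -0.012 -0.009 y -0.009 0.009
-0.045 5 x -0.011 -0.01 y -0.006 0.009
-0.03 2 x -0.01 -0.005 y 0.002 0.003
-0.025 7 x -0.014 -0.006 y -0.003 0.002
-0.02 5 x -0.014 -0.005 y -0.003 0.005
-0.015 1 x -0.012 -0.012 y 0.005 0.005
```

All three cameras agree that the real fingertips sit about 37 mm behind the reported TCP, along tool z. The fingers shut just above the tube and touched nothing. I'll add that correction, reopen and go 3.7 cm deeper.

drive_tool --series '[[[0,0,0,0,0,-0.5,60],[0,0,0,0,0,-0.5,60],[0,0,0,0,0,-0.5,60],[0,0,0,0,0,-0.5,60],[0,0,0,0,0,-0.5,60],[0,0,0,0,0,-0.5,60]]]'

```text
time: 5.1
tool_pos: [0.5371, -0.0384, 0.0217]
ee_rot: [3.14, 0.35, 1.612]
wrist_force: [-0.1, 0.2, -0.1]
width: 0.0452
```

```bash
sed -i 's/\.019/.056/g' h.py; python3 - <<'E'
from h import *
from bench import robot
o=robot.get_obs(); print(o["time"],grasp_tray(o),o["width"],o["wrist_force"])
print(delta(o,[.024,.0012,.034],-.35))
E
```

```text
5.1 (array([0.0382, 0.0009, 0.0743]), np.float64(-0.3504), array([-0.0015, -0.3504, -0.0014])) 0.04518523095362246 [-0.13706749  0.15175031 -0.11159322]
[ 2.00e-03  0.00e+00  1.00e-03  5.00e-02 -4.00e-02  4.27e+00]
```

drive_tool --series '[[[0,0,0,0,0,0.5,60],[0,0,0,0,0,1,60],[0,0,0,0,0,1.5,60],[0,0,0,0,0,2,60],[0,0,0,0,0,2.5,60],[0,0,0,0,0,3,60],[0,0,0,0,0,3.5,60],[0,0,0,0,0,3.9,60],[0,0,0,0,0,4.2,60],[0,0,0,0,0,4.2,60],[0,0,0,0,0,4.2,60]]]'

```text
time: 6.2
tool_pos: [0.5378, -0.0528, -0.0177]
ee_rot: [3.14, 0.35, 1.612]
wrist_force: [-0.1, 0.7, 0.4]
width: 0.0565
```

```bash
python3 - <<'E'
from h import *
from bench import robot
o=robot.get_obs(); print(o["time"],grasp_tray(o),o["width"],o["wrist_force"])
s=robot.snapshot("wrist"); cv2.imwrite("pics/wrist5.png",s["img"])
s=robot.snapshot("side"); cv2.imwrite("pics/side5.png",cv2.resize(s["img"][180:270,210:330],None,fx=6,fy=6,interpolation=cv2.INTER_CUBIC))
E
```

```text
6.2 (array([0.0237, 0.0008, 0.0349]), np.float64(-0.3504), array([-0.0016, -0.3504, -0.0014])) 0.05648964751707977 [-0.1473013   0.74223656  0.39550909]
```

View pics/wrist5.png

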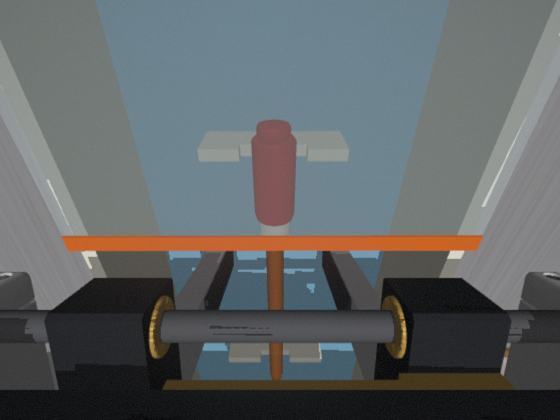

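View pics/side5.png

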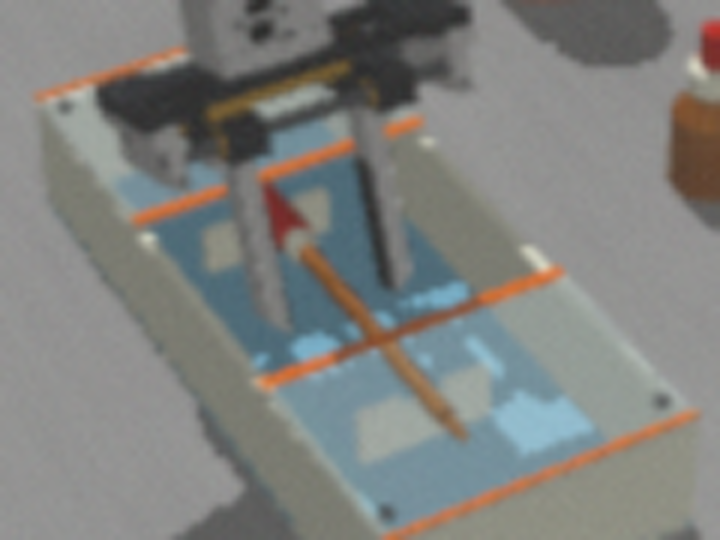

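The fingers now straddle the tube at depth, with the tube at u≈276 and the finger centre at 277.5. Closing.

drive_tool --series '[[[0,0,0,0,0,0,35],[0,0,0,0,0,0,20],[0,0,0,0,0,0,14],[0,0,0,0,0,0,12],[0,0,0,0,0,0,10],[0,0,0,0,0,0,5],[0,0,0,0,0,0,0],[0,0,0,0,0,0,0],[0,0,0,0,0,0,0],[0,0,0,0,0,0,0]]]'

```text
time: 7.3
tool_pos: [0.5379, -0.0528, -0.0175]
ee_rot: [3.14, 0.35, 1.612]
wrist_force: [-0.6, 0.2, 0.3]
width: 0.0093
```

```bash
python3 - <<'E'
from h import *
from bench import robot
o=robot.get_obs(); print(o["time"],grasp_tray(o),o["width"],o["wrist_force"],o["wrist_torque"])
for z,x in [(.0465,.0237),(.0465,-.028)]: print(delta(o,[x,.0008,z],-.35))
E
```

```text
7.3 (array([0.0238, 0.0007, 0.0351]), np.float64(-0.3504), array([-0.0019, -0.3504, -0.0013])) 0.009317203376022393 [-0.61164548  0.23617541  0.28821813] [ 0.01405045  0.11298273 -0.00694545]
[ 2.00e-03  0.00e+00  1.00e-03 -4.00e-01 -2.00e-02 -1.07e+00]
[ 2.00e-03  0.00e+00  1.00e-03 -5.25e+00 -3.00e-02  7.00e-01]
```

Gripped at 9.3 mm. Lifting 11–12 mm straight up inside the tray.

drive_tool --series '[[[0,0,0,-0.1,0,-0.25,0],[0,0,0,-0.2,0,-0.5,0],[0,0,0,-0.3,0,-0.8,0],[0,0,0,-0.4,0,-1.1,0],[0,0,0,-0.4,0,-1.1,0],[0,0,0,-0.4,0,-1.1,0]]]'

```text
time: 7.9
tool_pos: [0.5381, -0.0527, -0.0056]
ee_rot: [3.139, 0.35, 1.612]
wrist_force: [1.0, 0.2, -0.7]
width: 0.0091
```

```bash
python3 - <<'E'
from h import *
from bench import robot
o=robot.get_obs(); print(o["time"],grasp_tray(o),o["width"],o["wrist_force"],o["wrist_torque"])
for z,x in [(.0465,-.028)]: print(delta(o,[x,.0008,z],-.35))
s=robot.snapshot("wrist"); np.savez("wrist6.npz",**s);cv2.imwrite("pics/wrist6.png",s["img"])
s=robot.snapshot("side"); np.savez("side6.npz",**s);cv2.imwrite("pics/side6.png",cv2.resize(s["img"][180:270,210:330],None,fx=6,fy=6,interpolation=cv2.INTER_CUBIC))
E
```

```text
7.9 (array([0.0238, 0.0006, 0.047 ]), np.float64(-0.3503), array([-0.0023, -0.3503, -0.0013])) 0.009055388883117143 [ 0.96289713  0.17143889 -0.67186417] [0.16779994 0.04027047 0.03947785]
[ 2.00e-03  0.00e+00  1.00e-03 -4.85e+00 -4.00e-02  1.82e+00]
```

View pics/wrist6.png

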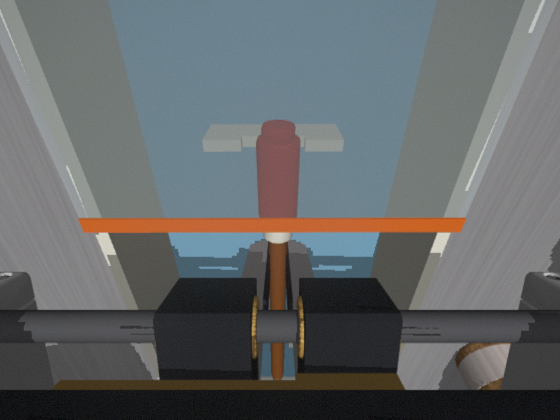

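View pics/side6.png

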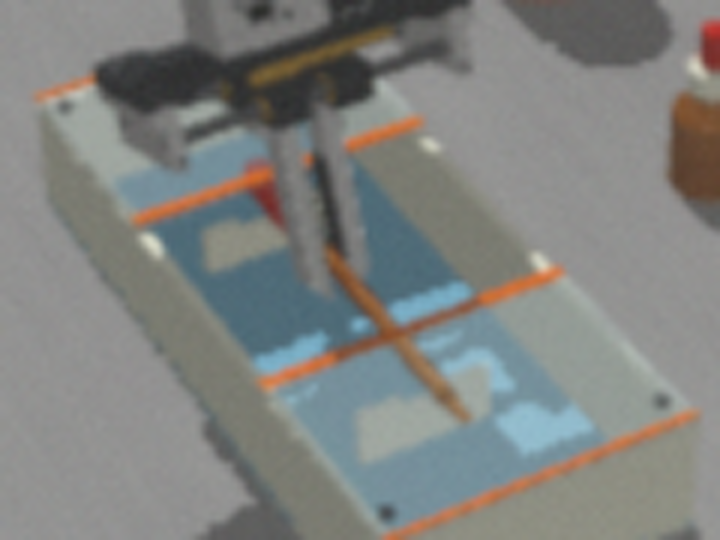

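```bash
cat >> h.py <<'E'
A=np.array([np.cos(YAW),np.sin(YAW),0]); B=np.array([-A[1],A[0],0])
def inplane(s,uv,ty=.001):
    K,R,t=cam(s); d=R.T@(np.linalg.inv(K)@[uv[0],uv[1],1]); c=-R.T@t
    O3=np.r_[O,0]; k=(ty-(c-O3)@B)/(d@B); P=c+k*d-O3; return (P@A).round(4),P[2].round(4)
E
python3 - <<'E'
from h import *
s=np.load("side6.npz")
for c in [(468,418),(400,332),(340,258),(255,165)]: print(inplane(s,(c[0]/6-.42+210,c[1]/6-.42+180)))
w=np.load("wrist6.npz")
for z in (.042,.0465,.05): print([((P:=onplane(w,[(278,v)],z)[0]-np.r_[O,0])@A).round(4) for v in (122,237)])
E
```

```text
(np.float64(-0.1147), np.float64(0.0484))
(np.float64(-0.0503), np.float64(0.0522))
(np.float64(0.0099), np.float64(0.0545))
(np.float64(0.1017), np.float64(0.0498))
[np.float64(0.1044), np.float64(0.0402)]
[np.float64(0.1058), np.float64(0.0438)]
[np.float64(0.1069), np.float64(0.0466)]
```

The pipette is level, with the tip at x≈−115 mm and z≈0.048 and the bulb end at ≈+104 mm. Sliding 52 mm towards −x.

drive_tool --series '[[[0,0,0,-0.45,0,0.16,0],[0,0,0,-0.9,0,0.33,0],[0,0,0,-1.4,0,0.52,0],[0,0,0,-1.9,0,0.71,0],[0,0,0,-2.4,0,0.9,0],[0,0,0,-2.9,0,1.08,0],[0,0,0,-3.4,0,1.27,0],[0,0,0,-3.9,0,1.46,0],[0,0,0,-4.4,0,1.65,0],[0,0,0,-4.85,0,1.82,0],[0,0,0,-4.85,0,1.82,0],[0,0,0,-4.85,0,1.82,0]]]'

```text
time: 9.2
tool_pos: [0.54, -0.1045, -0.0064]
ee_rot: [3.14, 0.35, 1.612]
wrist_force: [0.5, 0.6, -0.9]
width: 0.009
```

```bash
python3 - <<'E'
from h import *
from bench import robot
o=robot.get_obs(); print(o["time"],grasp_tray(o),o["width"],o["wrist_force"],o["wrist_torque"],np.round(o["joint_positions"],3))
s=robot.snapshot("wrist"); np.savez("wrist7.npz",**s);cv2.imwrite("pics/wrist7.png",s["img"])
s=robot.snapshot("side"); np.savez("side7.npz",**s);cv2.imwrite("pics/side7.png",cv2.resize(s["img"][180:270,210:330],None,fx=6,fy=6,interpolation=cv2.INTER_CUBIC))
E
```

```text
9.2 (array([-0.028 ,  0.0007,  0.0462]), np.float64(-0.3502), array([-0.0017, -0.3502, -0.0011])) 0.008977069097383796 [ 0.51198059  0.59923966 -0.85372715] [ 0.16952944  0.06372995 -0.05003309] [-0.053  0.179  1.675 -0.365  1.272  0.012]
```

View pics/wrist7.png

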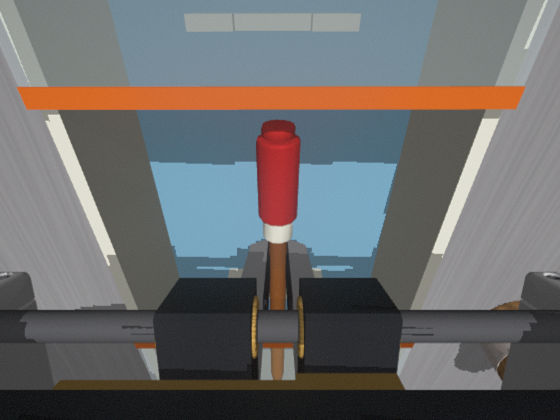

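View pics/side7.png

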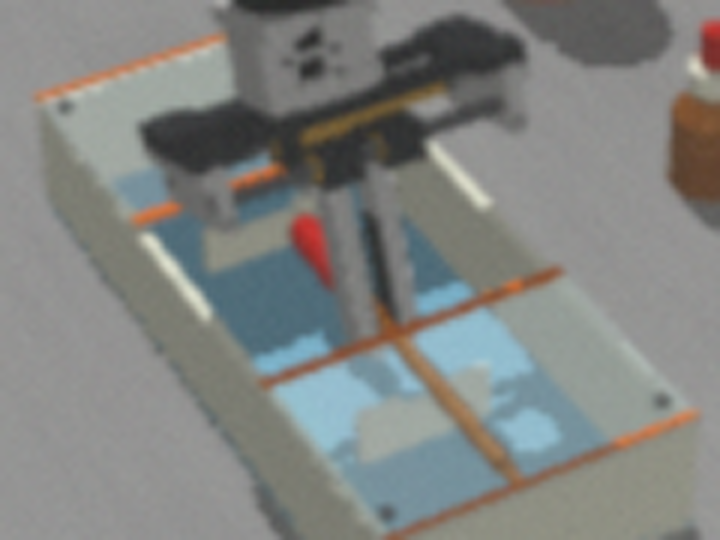

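```bash
cat > plan.py <<'E'
import numpy as np
W=np.array([(0,-28,46),(5,-28,52),(10,-28,59),(15,-28,63),(20,-27,69),(25,-24,76),(30,-17,83),(35,-8,91),(35,25,114),(35,33,120)],float)
def chk(th,x,z):
    t=np.radians(th); c,s=np.cos(t),np.sin(t)
    u=np.linspace(-139,82,400); r=np.where(u<-117,2+3*(u+139)/22,np.where(u<22,5,np.where(u<34,8,10)))
    px,pz=x+u*c,z+u*s
    def d(ax,az): # distance to point obstacles
        return (np.hypot(px-ax,pz-az)-r).min()
    def side(ax): # distance to cover slab beyond ax (sign)
        pts=[d(ax,66),d(ax,70)]
        k=(px<ax) if ax<0 else (px>ax); 
        if k.any():
            vz=np.minimum(abs(pz[k]-66),abs(pz[k]-70)); inside=(pz[k]>66)&(pz[k]<70); pts.append((np.where(inside,-1,1)*vz-r[k]).min())
        return min(pts)
    kr=abs(px+75)<4
    out=dict(floor=(pz-r-5).min(),wall=(px+180).min(),covT=side(-65),covB=side(65),restrim=(pz[kr]-r[kr]-35).min() if kr.any() else 99)
    kb=abs(px-88)<4
    out["restB"]=(pz[kb]-r[kb]-30).min() if kb.any() else 99
    T=t-.35; up=np.array([-np.sin(T),np.cos(T)]); rt=np.array([np.cos(T),np.sin(T)])
    g=np.array([x,z]); f=[]
    for h in (66,70):
        for sg in (-1,1):
            e=g+sg*10*rt; e=e+up*((h-e[1])/up[1]); f.append(65-abs(e[0]))
    out["finger"]=min(f); out["body"]=min((g+78*up+sg*38*rt)[1]-70 for sg in(-1,1))
    out["fing_floor"]=(g-19*up)[1]-3-5
    out["tipz"]=z-139*s; out["bulbz"]=z+82*s
    return out
if __name__=="__main__":
    for a,b in zip(W,W[1:]):
        for k in (0,.5): w=a+(b-a)*k; print(w.round(1),{k:float(round(v,1)) for k,v in chk(*w).items()})
    print(W[-1],{k:float(round(v,1)) for k,v in chk(*W[-1]).items()})
E
python3 plan.py
```

```text
[  0. -28.  46.] {'floor': 31.0, 'wall': 13.0, 'covT': 15.0, 'covB': 12.8, 'restrim': 6.0, 'restB': 99.0, 'finger': 33.7, 'body': 36.2, 'fing_floor': 20.2, 'tipz': 46.0, 'bulbz': 46.0}
[  2.5 -28.   49. ] {'floor': 33.9, 'wall': 13.1, 'covT': 13.6, 'covB': 7.4, 'restrim': 6.8, 'restB': 99.0, 'finger': 31.9, 'body': 41.9, 'fing_floor': 22.9, 'tipz': 42.9, 'bulbz': 52.6}
[  5. -28.  52.] {'floor': 31.8, 'wall': 13.5, 'covT': 12.2, 'covB': 3.2, 'restrim': 7.6, 'restB': 99.0, 'finger': 30.4, 'body': 47.5, 'fing_floor': 25.7, 'tipz': 39.9, 'bulbz': 59.1}
[  7.5 -28.   55.5] {'floor': 30.2, 'wall': 14.2, 'covT': 10.2, 'covB': 1.7, 'restrim': 8.9, 'restB': 99.0, 'finger': 29.1, 'body': 53.4, 'fing_floor': 29.0, 'tipz': 37.4, 'bulbz': 66.2}
[ 10. -28.  59.] {'floor': 27.9, 'wall': 15.1, 'covT': 8.3, 'covB': 2.7, 'restrim': 10.1, 'restB': 99.0, 'finger': 28.1, 'body': 59.2, 'fing_floor': 32.3, 'tipz': 34.9, 'bulbz': 73.2}
[ 12.5 -28.   61. ] {'floor': 23.9, 'wall': 16.3, 'covT': 7.9, 'covB': 5.6, 'restrim': 9.7, 'restB': 99.0, 'finger': 27.6, 'body': 63.3, 'fing_floor': 34.2, 'tipz': 30.9, 'b
[... 1729 characters left out ...]
6, 'covT': 7.3, 'covB': 49.4, 'restrim': 1.5, 'restB': 99.0, 'finger': 36.4, 'body': 98.1, 'fing_floor': 76.1, 'tipz': 22.8, 'bulbz': 149.5}
[ 35.  25. 114.] {'floor': 27.3, 'wall': 91.1, 'covT': 7.3, 'covB': 52.8, 'restrim': 2.6, 'restB': 115.3, 'finger': 16.8, 'body': 109.6, 'fing_floor': 87.6, 'tipz': 34.3, 'bulbz': 161.0}
[ 35.  29. 117.] {'floor': 30.3, 'wall': 95.1, 'covT': 7.1, 'covB': 54.1, 'restrim': 3.4, 'restB': 115.8, 'finger': 12.0, 'body': 112.6, 'fing_floor': 90.6, 'tipz': 37.3, 'bulbz': 164.0}
[ 35.  33. 120.] {'floor': 33.3, 'wall': 99.1, 'covT': 7.0, 'covB': 54.3, 'restrim': 4.5, 'restB': 115.9, 'finger': 7.2, 'body': 115.6, 'fing_floor': 93.6, 'tipz': 40.3, 'bulbz': 167.0}
```

```bash
cat > wp.py <<'E'
import sys
from h import *
from bench import robot
import plan
def line(W):
    o=robot.get_obs()
    for th,x,z in W:
        c=plan.chk(th,x,z); d=delta(o,[x/1000,.0007,z/1000],np.radians(th)-.35)
        print((th,x,z),d.tolist(),{k:float(round(c[k],1)) for k in("floor","wall","covT","restrim","finger","body")})
E
python3 - <<'E'
from wp import *
T=lambda th,x:(th,x,round(48.5+(x+70)*np.tan(np.radians(th)),1))
line([(0,-30,47),(2.5,-30,48.5),(5,-30,51.0),T(7.5,-30),T(10,-30),T(12.5,-30),T(15,-29.5)])
E
```

```text
(0, -30, 47) [0.002, 0.0, 0.001, -0.23, -0.01, 0.0] {'floor': 32.0, 'wall': 11.0, 'covT': 14.0, 'restrim': 7.0, 'finger': 31.3, 'body': 37.2}
(2.5, -30, 48.5) [0.002, 0.044, 0.001, -0.04, -0.01, -0.14] {'floor': 33.4, 'wall': 11.1, 'covT': 14.0, 'restrim': 6.4, 'finger': 30.0, 'body': 41.4}
(5, -30, 51.0) [0.002, 0.088, 0.001, 0.12, -0.01, -0.39] {'floor': 30.8, 'wall': 11.5, 'covT': 13.0, 'restrim': 6.8, 'finger': 28.7, 'body': 46.5}
(7.5, -30, np.float64(53.8)) [0.002, 0.131, 0.001, 0.27, -0.01, -0.68] {'floor': 28.5, 'wall': 12.2, 'covT': 11.7, 'restrim': 7.4, 'finger': 27.5, 'body': 51.7}
(10, -30, np.float64(55.6)) [0.002, 0.175, 0.001, 0.45, -0.01, -0.89] {'floor': 24.5, 'wall': 13.1, 'covT': 11.3, 'restrim': 7.0, 'finger': 26.7, 'body': 55.8}
(12.5, -30, np.float64(57.4)) [0.002, 0.218, 0.001, 0.62, -0.01, -1.11] {'floor': 20.3, 'wall': 14.3, 'covT': 11.0, 'restrim': 6.6, 'finger': 26.1, 'body': 59.7}
(15, -29.5, np.float64(59.4)) [0.002, 0.262, 0.001, 0.84, -0.01, -1.37] {'floor': 16.4, 'wall': 16.2, 'covT': 10.6, 'restrim': 6.2, 'finger': 26.0, 'body': 63.7}
```

drive_tool --series '[[[0,0,0,-0.23,0,0,0],[0,0.022,0,-0.13,0,-0.07,0],[0,0.044,0,-0.04,0,-0.15,0],[0,0.066,0,0.04,0,-0.27,0],[0,0.088,0,0.12,0,-0.4,0],[0,0.11,0,0.2,0,-0.54,0],[0,0.131,0,0.27,0,-0.68,0],[0,0.153,0,0.36,0,-0.79,0],[0,0.175,0,0.45,0,-0.9,0],[0,0.197,0,0.54,0,-1,0],[0,0.218,0,0.62,0,-1.1,0],[0,0.24,0,0.73,0,-1.24,0],[0,0.262,0,0.84,0,-1.37,0],[0,0.262,0,0.84,0,-1.37,0],[0,0.262,0,0.84,0,-1.37,0]]]'

```text
time: 10.8
tool_pos: [0.5394, -0.0919, 0.0036]
ee_rot: [3.14, 0.088, 1.612]
wrist_force: [-0.0, 0.1, 0.3]
width: 0.009
```

```bash
python3 - <<'E'
from wp import *
o=robot.get_obs(); print(o["time"],grasp_tray(o),o["width"],o["wrist_force"],o["wrist_torque"],np.round(o["joint_positions"],3))
s=robot.snapshot("side"); np.savez("side8.npz",**s);cv2.imwrite("pics/side8.png",cv2.resize(s["img"][180:270,210:330],None,fx=6,fy=6,interpolation=cv2.INTER_CUBIC))
T=lambda th,x:(th,x,round(48.5+(x+70)*np.tan(np.radians(th)),1))
line([T(17.5,-29),T(20,-27),T(22.5,-25),T(25,-22),T(27.5,-18),T(30,-13)])
E
```

```text
10.8 (array([-0.0297,  0.0007,  0.0594]), np.float64(-0.0882), array([-0.0015, -0.0882, -0.0014])) 0.009031810419347594 [-0.02816873  0.10993771  0.30276033] [0.05786484 0.07804598 0.05530881] [-0.212  0.159  1.628 -0.087  1.332 -0.234]
(17.5, -29, np.float64(61.4)) [0.001, 0.044, 0.002, 0.27, 0.0, -0.22] {'floor': 12.6, 'wall': 18.4, 'covT': 10.2, 'restrim': 5.8, 'finger': 26.2, 'body': 67.6}
(20, -27, np.float64(64.2)) [0.001, 0.087, 0.002, 0.69, 0.0, -0.53] {'floor': 9.7, 'wall': 22.4, 'covT': 9.7, 'restrim': 5.5, 'finger': 28.0, 'body': 72.2}
(22.5, -25, np.float64(67.1)) [0.001, 0.131, 0.002, 1.11, 0.0, -0.87] {'floor': 6.9, 'wall': 26.6, 'covT': 9.3, 'restrim': 4.9, 'finger': 29.9, 'body': 73.4}
(25, -22, np.float64(70.9)) [0.001, 0.174, 0.002, 1.61, 0.01, -1.31] {'floor': 5.2, 'wall': 32.0, 'covT': 8.7, 'restrim': 4.5, 'finger': 33.0, 'body': 75.3}
(27.5, -18, np.float64(75.6)) [0.001, 0.218, 0.002, 2.21, 0.01, -1.86] {'floor': 4.4, 'wall': 38.7, 'covT': 8.2, 'restrim': 3.9, 'finger': 37.6, 'body': 78.0}
(30, -13, np.float64(81.4)) [0.001, 0.262, 0.002, 2.9, 0.01, -2.54] {'floor': 4.9, 'wall': 46.6, 'covT': 7.7, 'restrim': 3.5, 'finger': 43.8, 'body': 81.7}
```

View pics/side8.png

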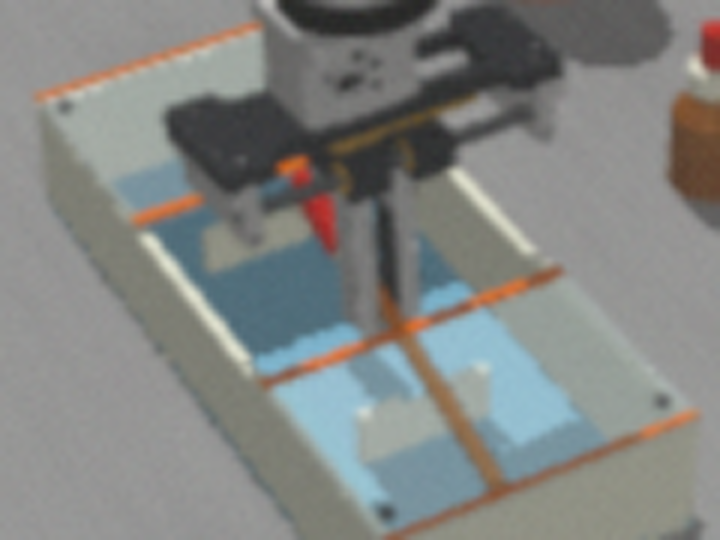

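```bash
python3 - <<'E'
from h import *
s=np.load("side8.npz")
for c in [(497,485),(470,435),(440,383),(410,335)]: print(inplane(s,(c[0]/6-.42+210,c[1]/6-.42+180)))
print("expected tip",-29.7-139*np.cos(np.radians(15)),59.4-139*np.sin(np.radians(15)))
E
```

```text
(np.float64(-0.1413), np.float64(0.0277))
(np.float64(-0.1166), np.float64(0.0391))
(np.float64(-0.0886), np.float64(0.0497))
(np.float64(-0.0601), np.float64(0.0578))
expected tip -163.96368985418047 23.42415273074962
```

```bash
python3 - <<'E'
from h import *
def tube(s,x0,x1,y0,y1,ty=.001,tag=""):
    im=s["img"]; hsv=cv2.cvtColor(im,cv2.COLOR_BGR2HSV); pts=[]
    for v in range(y0,y1):
        r=hsv[v,x0:x1].astype(int); k=np.where((r[:,0]>=5)&(r[:,0]<=17)&(r[:,1]>90)&(r[:,2]<190))[0]
        if 2<=len(k)<=8 and np.ptp(k)<9: pts.append(inplane(s,(x0+k.mean(),v),ty))
    P=np.array(pts,float); print(tag,len(P),P[0],P[-1]); k=np.polyfit(P[:,0],P[:,1],1); r=abs(np.polyval(k,P[:,0])-P[:,1]); P=P[r<.004]; k=np.polyfit(P[:,0],P[:,1],1)
    print("slope deg",np.degrees(np.arctan(k[0])).round(2),"z at 0,-.07",np.polyval(k,[0,-.07]).round(4), "rms",r.std().round(4))
for n,b in [("side0",(255,290,222,253)),("side6",(262,290,223,250)),("side7",(272,298,234,258)),("side8",(272,296,232,259))]:
    for ty in (-.001,.001,.003): tube(np.load(n+".npz"),*b,ty,n+str(ty))
E
```

```text
side0-0.001 18 [0.0484 0.0279] [-0.094   0.0278]
slope deg 0.24 z at 0,-.07 [0.028  0.0277] rms 0.0023
side00.001 18 [0.0444 0.0317] [-0.0975  0.0315]
slope deg 0.26 z at 0,-.07 [0.0317 0.0314] rms 0.0023
side00.003 18 [0.0403 0.0355] [-0.101   0.0353]
slope deg 0.26 z at 0,-.07 [0.0355 0.0352] rms 0.0023
side6-0.001 15 [0.0187 0.0456] [-0.0941  0.0432]
slope deg 0.39 z at 0,-.07 [0.0427 0.0422] rms 0.005
side60.001 15 [0.0148 0.0493] [-0.0976  0.0469]
slope deg 0.4 z at 0,-.07 [0.0464 0.0459] rms 0.005
side60.003 15 [0.0108 0.053 ] [-0.1011  0.0506]
slope deg 0.37 z at 0,-.07 [0.0501 0.0497] rms 0.005
side7-0.001 21 [-0.0452  0.0509] [-0.1436  0.0417]
slope deg 0.63 z at 0,-.07 [0.043  0.0422] rms 0.0024
side70.001 21 [-0.0489  0.0546] [-0.1469  0.0455]
slope deg 0.61 z at 0,-.07 [0.0467 0.0459] rms 0.0024
side70.003 21 [-0.0526  0.0583] [-0.1502  0.0492]
slope deg 0.62 z at 0,-.07 [0.0505 0.0497] rms 0.0024
side8-0.001 23 [-0.0547  0.0619] [-0.133  0.029]
slope deg 13.65 z at 0,-.07 [0.0598 0.0428] rms 0.0042
side80.001 23 [-0.0583  0.0656] [-0.1363  0.0328]
slope deg 13.68 z at 0,-.07 [0.0644 0.0474] rms 0.0042
side80.003 23 [-0.062   0.0692] [-0.1396  0.0365]
slope deg 13.69 z at 0,-.07 [0.069 0.052] rms 0.0042
```

The fit shows a tilt of about 14° with the tube at z≈0.047 over the tip rest. That is as planned and it hasn't slipped. Continuing to 30°, 1.5 mm higher.

drive_tool --series '[[[0,0.022,0,0.14,0,-0.22,0],[0,0.044,0,0.28,0,-0.37,0],[0,0.065,0,0.49,0,-0.52,0],[0,0.087,0,0.7,0,-0.68,0],[0,0.109,0,0.91,0,-0.85,0],[0,0.131,0,1.12,0,-1.02,0],[0,0.152,0,1.37,0,-1.24,0],[0,0.174,0,1.62,0,-1.46,0],[0,0.196,0,1.92,0,-1.73,0],[0,0.218,0,2.22,0,-2.01,0],[0,0.24,0,2.56,0,-2.35,0],[0,0.262,0,2.91,0,-2.69,0],[0,0.262,0,2.91,0,-2.69,0],[0,0.262,0,2.91,0,-2.69,0]]]'

```text
time: 12.25
tool_pos: [0.5381, -0.0605, 0.0278]
ee_rot: [3.14, -0.174, 1.613]
wrist_force: [-1.0, 0.1, -0.5]
width: 0.0092
```

```bash
python3 - <<'E'
from wp import *
o=robot.get_obs(); print(o["time"],grasp_tray(o),o["width"],o["wrist_force"],o["wrist_torque"],np.round(o["joint_positions"],3))
s=robot.snapshot("side"); np.savez("side9.npz",**s);cv2.imwrite("pics/side9.png",cv2.resize(s["img"][165:270,210:330],None,fx=5.6,fy=5.6,interpolation=cv2.INTER_CUBIC))
T=lambda th,x:(th,x,round(50+(x+70)*np.tan(np.radians(th)),1))
line([T(30,0),T(30,40),T(30,60),T(30,90),(30,90,200)])
E
```

```text
12.25 (array([-0.0128,  0.0008,  0.083 ]), np.float64(0.1738), array([-0.0012,  0.1738, -0.0018])) 0.009234148657112886 [-0.97823745  0.13574902 -0.51597397] [-0.17689602  0.06122711  0.03381604] [-0.334  0.173  1.57   0.163  1.463 -0.399]
(30, 0, np.float64(90.4)) [0.001, -0.0, 0.002, 1.38, 0.02, -0.53] {'floor': 13.9, 'wall': 59.6, 'covT': 6.4, 'restrim': 5.0, 'finger': 50.6, 'body': 90.7}
(30, 40, np.float64(113.5)) [0.001, -0.0, 0.002, 5.72, 0.03, -2.11] {'floor': 37.0, 'wall': 99.6, 'covT': 6.4, 'restrim': 7.6, 'finger': 6.5, 'body': 113.8}
(30, 60, np.float64(125.1)) [0.001, -0.0, 0.002, 7.89, 0.04, -2.91] {'floor': 48.6, 'wall': 119.6, 'covT': 9.0, 'restrim': 99.0, 'finger': -15.5, 'body': 125.4}
(30, 90, np.float64(142.4)) [0.001, -0.0, 0.002, 11.14, 0.04, -4.09] {'floor': 65.9, 'wall': 149.6, 'covT': 32.7, 'restrim': 99.0, 'finger': -48.6, 'body': 142.7}
(30, 90, 200) [0.001, -0.0, 0.002, 12.14, 0.05, -9.77] {'floor': 123.5, 'wall': 149.6, 'covT': 67.7, 'restrim': 99.0, 'finger': -58.7, 'body': 200.3}
```

View pics/side9.png

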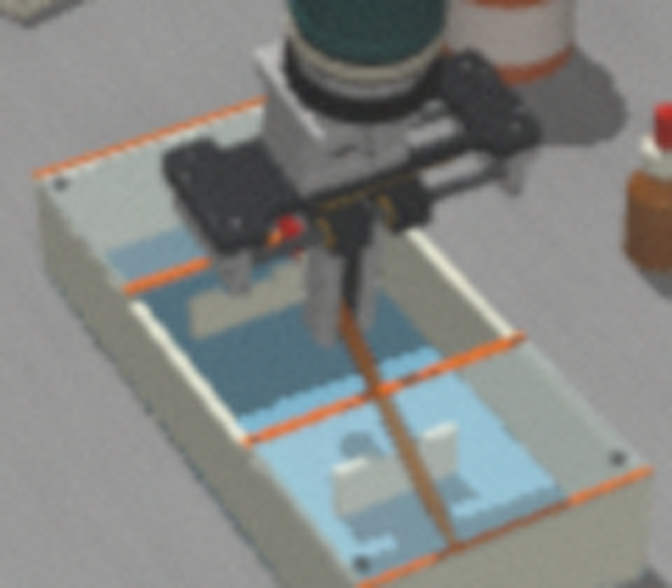

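drive_tool --series '[[[0,0,0,0.6,0,-0.22,0],[0,0,0,1.4,0,-0.53,0],[0,0,0,2.4,0,-0.9,0],[0,0,0,3.4,0,-1.26,0],[0,0,0,4.4,0,-1.62,0],[0,0,0,5.4,0,-1.99,0],[0,0,0,6.4,0,-2.36,0],[0,0,0,7.4,0,-2.73,0],[0,0,0,8.4,0,-3.1,0],[0,0,0,9.4,0,-3.46,0],[0,0,0,10.4,0,-3.82,0],[0,0,0,11.1,0,-4.1,0],[0,0,0,11.1,0,-4.1,0]]]'

```text
time: 13.6
tool_pos: [0.534, 0.0426, 0.0881]
ee_rot: [3.139, -0.174, 1.614]
wrist_force: [-0.2, 0.1, -0.8]
width: 0.0094
```

```bash
python3 - <<'E'
from wp import *
o=robot.get_obs(); print(o["time"],grasp_tray(o),o["width"],o["wrist_force"],o["wrist_torque"],np.round(o["joint_positions"],3))
s=robot.snapshot("side"); np.savez("side10.npz",**s);cv2.imwrite("pics/side10.png",cv2.resize(s["img"][150:270,200:330],None,fx=5,fy=5,interpolation=cv2.INTER_CUBIC))
line([(30,90,225)])
E
```

```text
13.6 (array([0.0903, 0.0008, 0.1433]), np.float64(0.1737), array([-0.0023,  0.1737, -0.0032])) 0.00935953690657244 [-0.18274109  0.07137915 -0.76899193] [-0.17349205  0.08887222  0.02380473] [-0.151  0.09   1.538  0.171  1.545 -0.202]
(30, 90, 225) [0.001, 0.0, 0.003, 1.44, 0.04, -8.1] {'floor': 148.5, 'wall': 149.6, 'covT': 90.2, 'restrim': 99.0, 'finger': -63.0, 'body': 225.3}
```

View pics/side10.png

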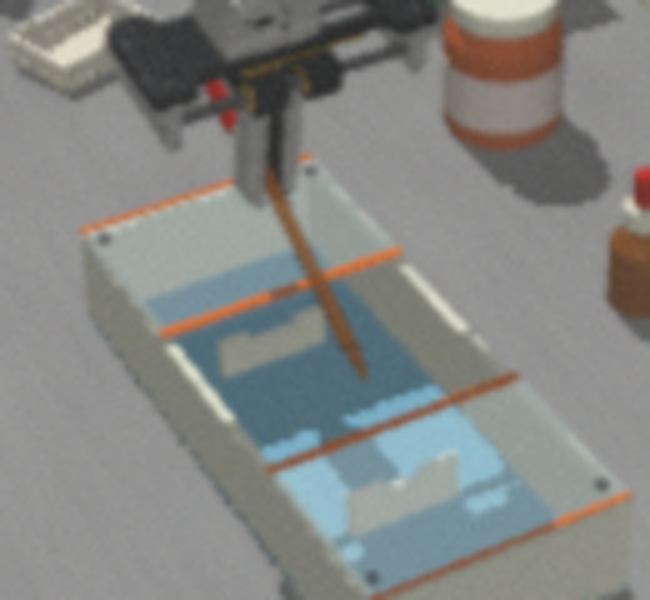

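The tip is now over the gap and clear of the tip-side cover. Lifting about 8 cm.

drive_tool --series '[[[0,0,0,0.2,0,-1,0],[0,0,0,0.35,0,-2,0],[0,0,0,0.7,0,-4,0],[0,0,0,1.05,0,-6,0],[0,0,0,1.3,0,-7.4,0],[0,0,0,1.44,0,-8.2,0],[0,0,0,1.44,0,-8.2,0],[0,0,0,1.44,0,-8.2,0],[0,0,0,1.44,0,-8.2,0],[0,0,0,1.44,0,-8.2,0]]]'

```text
time: 14.65
tool_pos: [0.533, 0.0422, 0.1697]
ee_rot: [-3.141, -0.174, 1.613]
wrist_force: [0.3, -0.3, -0.7]
width: 0.0089
```

```bash
python3 - <<'E'
from wp import *
o=robot.get_obs(); print(o["time"],grasp_tray(o),o["width"],o["wrist_force"],np.abs(o["qvel"]).max())
s=robot.snapshot("side"); np.savez("side11.npz",**s);cv2.imwrite("pics/side11.png",cv2.resize(s["img"][130:270,190:340],None,fx=4.2,fy=4.2,interpolation=cv2.INTER_CUBIC))
s=robot.snapshot("top"); np.savez("top11.npz",**s);cv2.imwrite("pics/top11.png",s["img"])
E
```

```text
14.65 (array([0.0899, 0.0016, 0.2248]), np.float64(0.1738), array([ 0.0006,  0.1738, -0.0025])) 0.008947328571620472 [ 0.32389235 -0.29231007 -0.67593857] 0.0047631024266055165
```

View pics/side11.png

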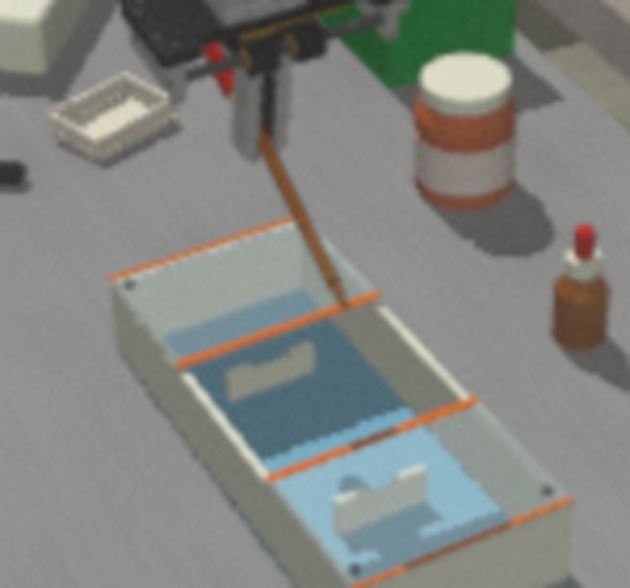

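View pics/top11.png

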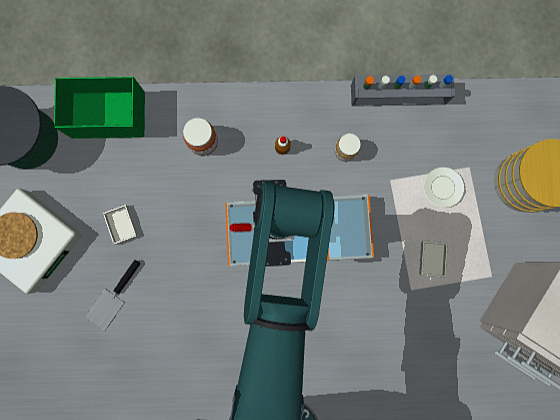

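```bash
python3 - <<'E'
from h import *
s=np.load("side11.npz")
for c in [(344,303),(266,135)]: print(inplane(s,(c[0]/4.2-.4+190,c[1]/4.2-.4+130),.0016))
print("expected tip z",224.8-139*np.sin(np.radians(30)))
from bench import robot
robot.close_job()
E
```

```text
(np.float64(-0.0273), np.float64(0.157))
(np.float64(0.0786), np.float64(0.2288))
expected tip z 155.3
the job is handed in; nothing more can be done
```

The pipette is out of the tray through the gap, bulb first. I handed the job in at about 14.8 s with it still held in the air; the hand-in reported no verdict.

**How it went:** I gripped the tube near its bulb end, lifted it 12 mm and slid it 52 mm towards the tip end so the bulb was in the gap. Then I tilted it to 30°, drew it out along its own axis and raised it clear.

**Last checks:**
- **Height:** the camera puts the tip at 157 mm above the bench, against 155 mm from the arm's pose. By the arm's pose the bulb end is at about 265 mm. Both ends need 120 mm.
- **Tilt:** the side view shows the axis about 34° from level, against 30° from the arm's pose, with the bulb uppermost.
- **Grip:** the fingers hold at 8.9 mm on the 10 mm tube, and the arm was nearly at rest (joint speeds under 0.005 rad/s).
- **Forces:** wrist force stayed around 1 N at every check between moves.
- **Other items:** by eye in the top view, none of the bench items had moved.

**What disagreed:** my first grasp closed on nothing, just above the tube. All three cameras showed the real fingertips about 37 mm short of the reported tool position. I corrected for that, and the second grasp held. Side-view heights on the way out differed from the plan by a few millimetres, which was within the clearances I had left. I could not read the contact force between glass and tray directly.

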